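Shift the lens changer into slot three

ROBOT

A 6-joint arm with a two-finger parallel gripper is mounted at the origin on the work surface. World frame = base frame: x ahead of the robot, y to its left, z up, the work surface at z = 0. Lengths are in m, angles in rad, forces in N, time in s.
With the tool pointing down it reaches from about 0.425 to 0.95 m from the base axis. Payload 3.5 kg.
Tool frame: the origin (TCP) lies midway between the tips of the shut fingers; the grasp point (between the pads) lies grasp_offset behind it (grasp_offset is the distance from the TCP to the grasp point, in m); z points along the fingers, y is the direction in which the jaws open and shut (so a half turn about z gives the same grasp; the last joint's range is limited). The gripper opens to 85 mm and grips with 20 to 120 N. Pads are 22 mm wide; open, the fingers measure 114 mm over their backs; the gripper's body (76 mm by 85 mm) begins 54 mm behind the grasp point. The pads swing forward as they close: fully open they stand 13 mm farther back than shut.
Start: joints at [-1.359, 0.286, 1.577, -0, 1.279, -0.15], TCP at [0.239, -0.631, 0.208] pointing down, gripper open.
Joint ranges: [-2.77, 2.77], [-0.9, 2.22], [0.21, 2.48], [-1.53, 4.67], [0.24, 2.81], [-2.84, 2.84]. Speed limits (rad/s): [2.79, 2.79, 3.14, 3.14, 3.14, 3.14].

INTERFACE

Orientations are given as a unit quaternion [x, y, z, w].
In Python, from plant import * gives the robot as it stands.
- The arm moves only by the tool jog_arm, never from a script. Its argument "targets" is text: rows parted by semicolons, each of 7 numbers parted by spaces: the shift along the world's x, y, z in mm, then the turn, a rotation vector about the world's x, y, z in degrees, then the gripper's target within -1 to 1 (fully open at 1, half-way at 0, shut at -1). A call has 1 to 10 rows; each row shifts and turns the pose as measured when the row begins; what a row does not reach is not made up. A row lasts 1/12 s, in which the tool goes at most 41.7 mm and 7.16 degrees, less where a joint would pass 70% of its speed; a pose out of reach is approached as far as the arm can. A call with a gripper value outside its range is refused whole. The fingers move at their own pace and stop on an object; "force" is the grip in N (left out, the last holds). Time passes only in rows, so rows that do not move let the fingers close. It gives the time, the measured TCP pose, the force and the opening at its end, in the units of the state.
- get_state(): the state, without advancing time (a new reading comes with each control period).
- read_camera(name): name is "scene" or "top" or "wrist"; returns a dict with "pixels" (400x640x3 uint8, blue, green, red), "mtx" (3x3 intrinsics, pixels), "dist_coeffs" ([k1, k2, p1, p2, k3] as OpenCV has them; the pictures are not rectified), "world_from_camera" (4x4, takes a point from camera to world coordinates). Camera axes: x right, y up, looking along -z (the intrinsics and any distortion apply to the point x, -y, -z); pixel columns grow to the right and rows downward; lengths in m; the calibration is good to about 2 mm. A picture is of the moment at which its call begins. There is no depth.
- sign_off(): hands the job in, once; it reports no verdict.
Trained networks look in a picture, given as the dict that the camera call returned (one of the last four; its "shot" number tells which), for a name from the list of things; names that differ only in an ending like _2 or _b are one class to them, and where a whole thing is asked for, a point or a joint stands for the part that bears it (a point fixed in the world has none). Each returns a list of dicts, best first, with "p" (0 to 1); they miss things now and then, are a little off and sometimes report something else, mostly with a low value. They report only what shows in the picture. A call takes as long as a camera call.
- spot_in(target, picture): "uv" ([column, row] in pixels, amid what is visible of it).
- silhouettes(target, picture): "mask" (400x640 bool, what is visible of it) and "uv" ([column, row] in pixels, amid what is visible of it).
- mark_of(target, picture): "uv" ([column, row] in pixels: a listed point, or the origin of a listed thing).
The state is a dict: "time": time; "qpos": joint angles; "dq": joint speeds; "joint_efforts": joint torques, N m; "eef_pos": TCP position; "tcp_rot": TCP orientation; "contact_force": force on the tool from outside, world axes, zero at the start; "wrist_torque": the same for the moment, N m; "opening": opening from 0.0 (shut) to 1.0 (fully open).
Only numpy, scipy, OpenCV 4.12 (cv2) and the standard library are available. Lean on these libraries where they do the work, as an engineer would, in place of code of your own. Each camera call takes 0.05 s, during which the arm holds its last target.

TASK

Select lens three on the lens changer: with the fingertips push its red-knobbed lever out of whichever left-hand slot it stands in to the cross channel of the H-shaped gate, across to the right, and then forward, away from you, fully home in slot three (far right, three green dots). Only push the knob, gently: do not pinch it or ram it against the stops, and do not let the lever drop into slot four (near right) on the way. Leave the loose parts round it where they stand and finish with the lever left alone in slot three.

Things in the scene. Friction and masses are not known exactly. Their poses are not given: they have to be found in the camera images.
- selector: lens changer, fixed, placed and turned (up to 0.4 rad) anew each run: black base plate 12 mm thick, 330 mm wide (y), x -85 to +185 mm; on it a grey housing 140 x 150 mm with a dark gate plate on top; behind (x +128 mm) a grey lens drum lying across, 103 mm high. Origin: on the table under the gate's centre. Axes: x forward (away from the robot at yaw 0), y left, z up
- gate (a point): centre of the H-shaped gate, on the plate's upper face, 100 mm high; axes as the selector's. Two lanes along x, centred at y = +22 and -22 mm, 22 mm wide, 72 mm long, joined at x = 0 by a cross channel 22 mm wide; the tongues between the lanes end round. Slots, marked with dots: 1 far left, 2 near left, 3 far right (green dots), 4 near right
- knob (a point): centre of the lever's red ball knob, 40 mm across, on a 12 mm steel stem. The lever tilts about a pivot 34 mm above the selector's origin. With a = lever_fore, b = lever_side the knob's centre in the selector's frame is (130 cos b sin a, -130 sin b, 34 + 130 cos b cos a) mm. It starts in the left lane, anywhere from almost home in slot 2 to almost home in slot 1
- lever_fore (a joint): forward tilt of the lever, rad: 0 in the middle of the cross channel, +0.42 at the forward stop (home in slot 1 or 3), -0.42 at the rear stop (slot 2 or 4). It crosses freely within about 0.08 of 0; the round tongue ends steer it in from up to about 0.15. Friction holds the lever wherever it is left; a push of about 3 to 4 N at the knob moves it
- lever_side (a joint): sideways tilt of the lever, rad: -0.36 at the left stop (lane of slots 1 and 2), +0.36 at the right stop (lane of slots 3 and 4); in a lane it can rest some 0.08 rad short of the stop. Friction holds it likewise
- lens_cell: loose: round 48 mm glass lens in a black ring upright on a short foot, 70 mm tall, left on the base plate; leave alone. Origin under its foot
- thumb_nut: loose: brass thumb nut, 28 mm across, 22 mm tall, on the base plate's left; leave alone. Origin under it
- post: loose: steel post 13 mm across on a 30 mm black foot, 89 mm tall, on the base plate's right; leave alone. Origin under its foot
- spirit_level: loose: yellow-green spirit level, 18 x 50 x 16 mm, on the base plate's right; leave alone. Origin under it
- screwdriver: loose: screwdriver lying on the table; leave alone
- lens_cap: loose: black lens cap, 68 mm across, 10 mm tall, on the table; leave alone. Origin under it
- spacer_ring: loose: aluminium ring, 52 mm across, 24 mm tall, on the table; leave alone. Origin under it

How it is judged:
On the way, in this order (a step that is already met when the one before it is completed fails the run):
1. the lever is across in the right-hand lane, still in the cross channel (value of joint lever_side above 0.22 rad and value of joint lever_fore between -0.16 and 0.2 rad), for 0.04 s.
2. the lever is home in slot three (value of joint lever_side above 0.22 rad and value of joint lever_fore above 0.36 rad), for 0.1 s.
At the end, for the whole second after the job is handed in: The lever stands still in slot three: lever_fore above 0.36 rad (stop at 0.42), lever_side above 0.22 rad; the knob was never squeezed or rammed (35 N) and every loose part is within 15 mm of where it was (all of step 2 and value of joint lever_fore below 0.46 rad and distance of each of lens_cell, thumb_nut, post, spirit_level, screwdriver, lens_cap, spacer_ring from where it was at the start of the episode below 0.015 m and velocity of joint lever_fore between -0.05 and 0.05 rad/s and velocity of joint lever_side between -0.05 and 0.05 rad/s); the robot touches nothing.
It fails at once if the lever drops into slot four (value of joint lever_side above 0.15 rad and value of joint lever_fore below -0.16 rad).
It fails at once if the knob or stem is pinched or rammed: more than 35 N between the fingers and the lever (contact force between the fingers and lever_side above 35 N).
It fails at once if a loose part is lifted or pushed away (over 15 mm) (distance of any of lens_cell, thumb_nut, post, spirit_level, screwdriver, lens_cap, spacer_ring from where it was at the start of the episode above 0.015 m).
It also fails if it takes over 56 s, if anything falls off the work surface, if the arm or the gripper's body presses on something with over 40 N, if the wrist force passes 120 N, or if a joint passes its speed limit or range.

## Working session

There is one attempt and no reset: what is moved stays moved. The work goes in short steps, Python scripts to look and compute and a tool call to move; the robot and the scene stay as the last step left them, time stands still between calls to the robot, and variables do not carry over. Pictures are saved under pics/ and viewed, and the job is handed in when it is done.

Besides the shell and the picture viewer there is one more tool, called after ">>>" by a JSON object that holds its "method" and its "body". jog_arm: Moves the arm, as the interface text tells. Its arguments: {"type":"object","properties":{"targets":{"type":"string"},"force":{"type":"number"}},"required":["targets"]}

```bash
mkdir -p pics; ls; python3 - <<'E'
from plant import *
import cv2
print(get_state())
for n in ("scene","top"):
    p=read_camera(n); cv2.imwrite(f"pics/{n}0.png",p["pixels"])
    print(n,p["mtx"],p["dist_coeffs"],p["world_from_camera"])
    for t in("gate","knob","selector"):
        print(t,[(r["uv"],r["p"]) for r in mark_of(t,p)][:3])
    print("spot",[(r["uv"],r["p"]) for r in spot_in("knob",p)][:3])
E
```

```text
pics
{'time': 0.0, 'qpos': array([-1.35897855e+00,  2.87178799e-01,  1.57821094e+00, -1.59158883e-05,
        1.27859212e+00, -1.49987868e-01]), 'dq': array([-9.72534707e-05,  1.06713511e-03, -1.02676582e-03, -6.88479493e-04,
        2.21927909e-03, -7.20959785e-04]), 'joint_efforts': array([-1.57266353e-03, -4.05986774e+01, -2.92627949e+01, -1.86964189e-04,
        5.85495494e-03,  1.39592807e-06]), 'eef_pos': array([ 0.23880247, -0.63057039,  0.20642011]), 'tcp_rot': array([ 9.83680544e-01,  1.79919870e-01, -4.45394664e-05, -1.19379738e-03]), 'contact_force': array([-0.28839817, -0.8458414 ,  0.7147001 ]), 'wrist_torque': array([0.01732497, 0.00274406, 0.0139159 ]), 'opening': 1.0005355313455293}
scene [[455.17401775   0.         319.81873734]
 [  0.         455.17401775 198.20376577]
 [  0.           0.           1.        ]] [-0.11745731  0.          0.          0.          0.        ] [[ 0.39843213 -0.56527307  0.72230063  1.38064161]
 [ 0.91697712  0.26277128 -0.30017365 -0.36547343]
 [-0.02011978  0.78193197  0.62303899  0.8405167 ]
 [ 0.          0.          0.          1.   
[... 154 characters left out ...]
[([358.1, 181.6], 0.79), ([329.9, 252.8], 0.6)]
top [[383.54797727   0.         315.71466981]
 [  0.         383.54797727 196.41622764]
 [  0.           0.           1.        ]] [0.01646804 0.         0.         0.         0.        ] [[-1.28001023e-02  9.81679847e-01 -1.90107429e-01  3.44059319e-01]
 [-9.99917929e-01 -1.26696589e-02  1.90157172e-03 -2.12201526e-02]
 [-5.41861655e-04  1.90116167e-01  9.81761452e-01  1.32518765e+00]
 [ 0.00000000e+00  0.00000000e+00  0.00000000e+00  1.00000000e+00]]
gate [([292.7, 201.3], 0.96), ([258.3, 205.4], 0.33)]
knob [([437.3, 228.8], 0.55), ([276.9, 200.8], 0.44)]
selector [([295.6, 206.4], 0.96)]
spot [([277.7, 201.8], 0.53), ([291.4, 192.0], 0.38)]
```

View pics/scene0.png

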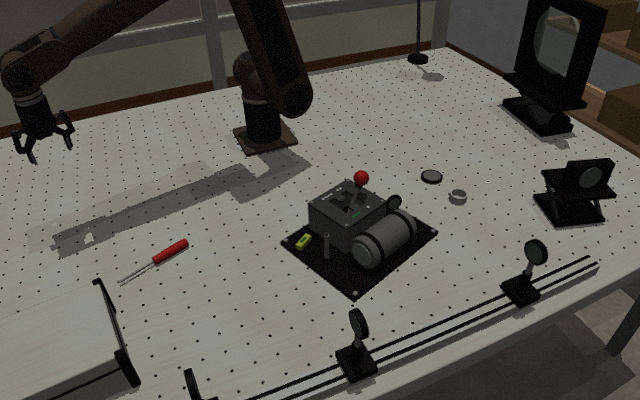

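View pics/top0.png

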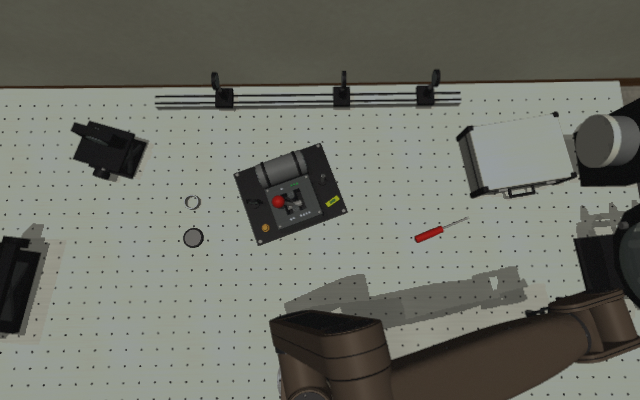

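```bash
python3 - <<'E'
import cv2
a=cv2.imread("pics/scene0.png")[120:300,230:460];cv2.imwrite("pics/sc.png",cv2.resize(a,None,fx=3.3,fy=3.3,interpolation=cv2.INTER_CUBIC))
a=cv2.imread("pics/top0.png")[120:260,210:380];cv2.imwrite("pics/tc.png",cv2.resize(a,None,fx=4,fy=4,interpolation=cv2.INTER_CUBIC))
E
```

```text
(no output)
```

View pics/sc.png

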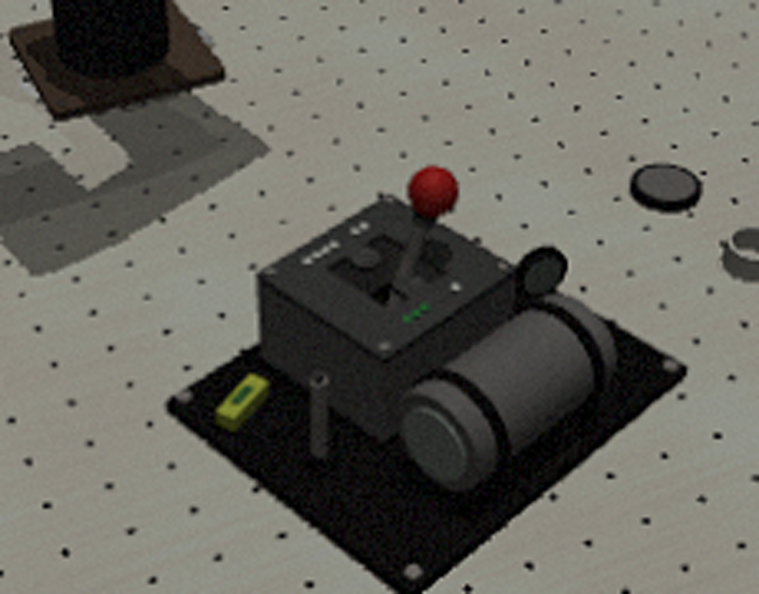

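View pics/tc.png

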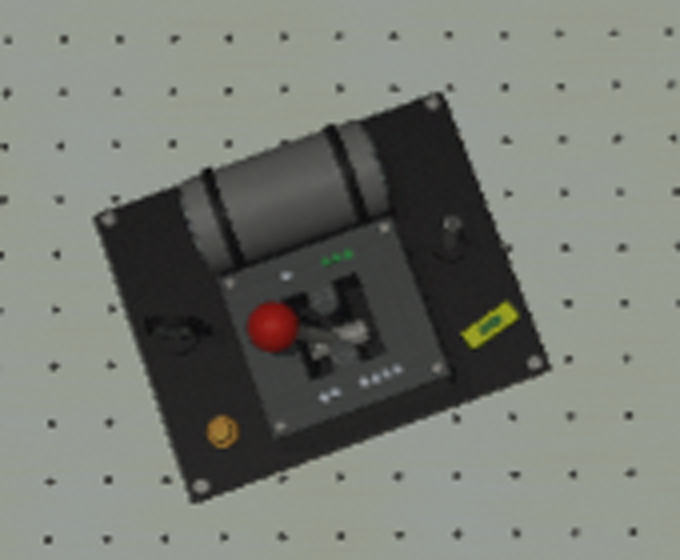

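```bash
cat > h.py <<'E'
from plant import *
import cv2, numpy as np
from scipy.optimize import least_squares
def proj(P,p):
    T=np.linalg.inv(p["world_from_camera"]);P=np.atleast_2d(P)
    c=P@T[:3,:3].T+T[:3,3]; c=c*[1,-1,-1]
    return cv2.projectPoints(c,np.zeros(3),np.zeros(3),p["mtx"],p["dist_coeffs"])[0][:,0]
def red(p,box):
    im=p["pixels"].astype(int);b,g,r=im[...,0],im[...,1],im[...,2]
    m=((r>90)&(r>2.2*g)&(r>2.2*b)).astype(np.uint8)
    u0,v0,u1,v1=box; k=np.zeros_like(m);k[v0:v1,u0:u1]=m[v0:v1,u0:u1]
    n,l,s,c=cv2.connectedComponentsWithStats(k)
    i=1+np.argmax(s[1:,4]); return c[i],s[i]
def sel(q,P):
    x,y,w=q;c,s=np.cos(w),np.sin(w);P=np.atleast_2d(P)
    return np.c_[x+c*P[:,0]-s*P[:,1],y+s*P[:,0]+c*P[:,1],P[:,2]]
def knob(a,b): return np.array([.13*np.cos(b)*np.sin(a),-.13*np.sin(b),.034+.13*np.cos(b)*np.cos(a)])
E
python3 - <<'E'
from h import *
t=read_camera("top"); s=read_camera("scene")
C=np.array([[.185,.165,.012],[.185,-.165,.012],[-.085,-.165,.012],[-.085,.165,.012]])
uv=np.array([[95,216],[441,93],[551,369],[193,503]])/4+[210,120]-.375
C2=np.array([[-.085,-.165,.012],[.185,-.165,.012],[.185,.165,.012]])
uv2=np.array([[168,405],[407,596],[687,372]])/3.3+[230,120]-.35
for use in ((1,0),(0,1),(1,1)):
    f=lambda q:np.r_[use[0]*(proj(sel(q,C),t)-uv).ravel(),use[1]*(proj(sel(q,C2),s)-uv2).ravel()]
    r=least_squares(f,[.4,0,.3],x_scale=[.1,.1,.1]);print(use,r.x,np.abs(r.fun).max())
q=r.x
g=[0,0,.1]
for p in(t,s): print("gate proj",proj(sel(q,g),p), mark_of("gate",p)[0])
kt,st=red(t,(240,170,330,240)); ks,ss=red(s,(320,150,400,210)); print(kt,st,ks,ss)
f=lambda P:np.r_[(proj(P,t)[0]-kt),(proj(P,s)[0]-ks)]
k=least_squares(f,[.4,0,.15]);print("tri knob",k.x,k.fun)
w=q[2];R=np.array([[np.cos(w),-np.sin(w),0],[np.sin(w),np.cos(w),0],[0,0,1]])
print("in sel",R.T@(k.x-[q[0],q[1],0]))
f=lambda ab:np.r_[(proj(sel(q,knob(*ab)),t)[0]-kt),(proj(sel(q,knob(*ab)),s)[0]-ks)]
k=least_squares(f,[0,-.3]);print("ab",k.x,k.fun, sel(q,knob(*k.x)))
for n in "lens_cell thumb_nut post spirit_level screwdriver lens_cap spacer_ring".split():
    r=mark_of(n,t); print(n,[(x["uv"],round(x["p"],2)) for x in r][:2])
np.save("q.npy",q)
E
```

```text
(1, 0) [0.56589451 0.04974011 0.34557244] 0.6235512804690018
(0, 1) [0.56788591 0.04766877 0.33899966] 1.574650158293423
(1, 1) [0.56662069 0.04862686 0.34193972] 1.3493504887314316
gate proj [[293.52458307 201.1388101 ]] {'uv': [293.1, 199.0], 'p': 0.57}
gate proj [[347.06665336 202.10983626]] {'uv': [347.2, 202.6], 'p': 0.91}
[277.39622642 201.        ] [272 196  12  11 106] [361.04109589 174.21917808] [355 171  13   8  73]
tri knob [0.55502586 0.09330446 0.16745258] [ 0.3037998   0.12893274  0.2702343  -0.04166279]
in sel [0.00405752 0.04597896 0.16745258]
ab [ 0.01535243 -0.37732329] [ 0.35195159  1.72143506 -0.02860209  3.30865106] [[0.55230826 0.09437241 0.1548408 ]]
lens_cell [([256.6, 204.6], 0.43)]
thumb_nut [([264.2, 226.8], 0.47)]
post [([321.2, 176.6], 0.47)]
spirit_level [([438.6, 226.3], 0.42), ([332.8, 200.0], 0.39)]
screwdriver [([438.4, 228.7], 0.75)]
lens_cap [([191.8, 237.6], 0.51)]
spacer_ring [([275.7, 202.6], 0.71), ([193.2, 204.5], 0.63)]
```

```bash
python3 - <<'E'
from h import *
t=read_camera("top"); s=read_camera("scene"); q=np.load("q.npy")
kt=np.array([277.8,201.4]);ks=np.array([360.9,177.5])
for Q in (q,[.5659,.04974,.3456],[.5679,.04767,.339]):
    f=lambda ab:np.r_[(proj(sel(Q,knob(*ab)),t)[0]-kt),(proj(sel(Q,knob(*ab)),s)[0]-ks)]
    k=least_squares(f,[0,-.3]);print("ab",k.x,k.fun, sel(Q,knob(*k.x)))
for name,p in(("t",t),("s",s)):
    im=p["pixels"].copy()
    S=4; c=proj(sel(q,[0,0,.1]),p)[0]; x0,y0=int(c[0])-60,int(c[1])-60
    im=cv2.resize(im[y0:y0+110,x0:x0+120],None,fx=5,fy=5,interpolation=cv2.INTER_CUBIC)
    def dr(P,col,l=True):
        u=((proj(sel(q,P),p)-[x0,y0]+.5)*5-.5).round().astype(int)
        cv2.polylines(im,[u.reshape(-1,1,2)],True,col,1)
    for y in(.022,-.022): dr(np.array([[.036,y+.011,.1],[.036,y-.011,.1],[-.036,y-.011,.1],[-.036,y+.011,.1]]),(0,255,0))
    dr(np.array([[.075,.07,.1],[.075,-.07,.1],[-.075,-.07,.1],[-.075,.07,.1]]),(255,255,0))
    cv2.imwrite(f"pics/ov_{name}.png",im)
E
```

```text
ab [ 0.03352489 -0.36063996] [0.30553934 0.39458251 0.22210456 0.48783751] [[0.55507968 0.09321168 0.15556891]]
ab [ 0.03793414 -0.34934208] [0.30233682 0.33301194 0.23521273 0.3577607 ] [[0.55518491 0.09317469 0.15605988]]
ab [ 0.02455113 -0.37219395] [0.31079432 0.45445175 0.20853994 0.62479206] [[0.55498234 0.09324382 0.15506263]]
```

View pics/ov_t.png

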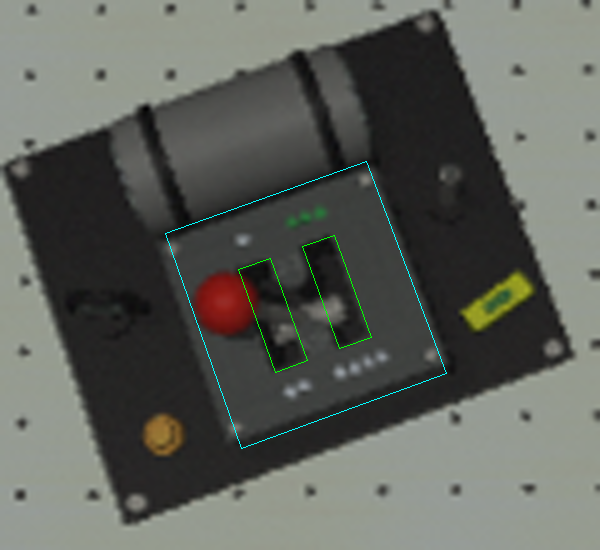

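View pics/ov_s.png

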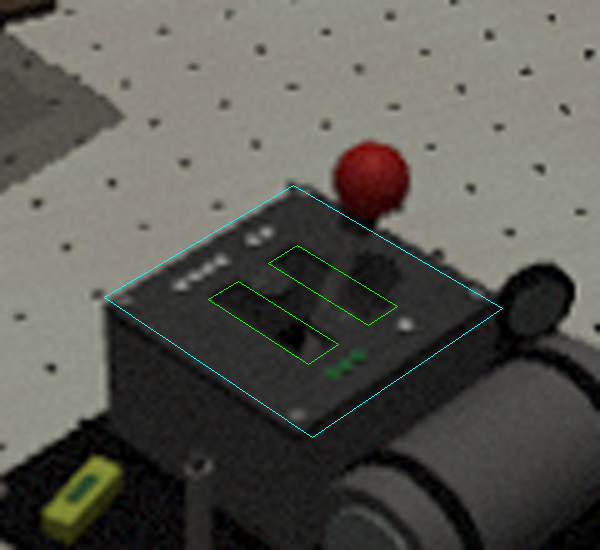

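>>> {"method": "jog_arm", "body": {"targets": "29 26 6 0 0 0 -1;29 26 6 0 0 0 -1;29 26 6 0 0 0 -1;29 26 6 0 0 0 -1;29 26 6 0 0 0 -1;29 26 6 0 0 0 -1;29 26 6 0 0 0 -1;29 26 6 0 0 0 -1;29 26 6 0 0 0 -1", "force": 20}}

```text
time: 1.9
eef_pos: [0.5012, -0.3915, 0.2619]
tcp_rot: [0.985, 0.172, -0.001, -0.0]
contact_force: [0.9, -0.9, -0.5]
opening: 0.002
```

>>> {"method": "jog_arm", "body": {"targets": "2 39 0 0 0 0 -1;2 39 0 0 0 0 -1;2 39 0 0 0 0 -1;2 39 0 0 0 0 -1;2 39 0 0 0 0 -1;2 39 0 0 0 0 -1;2 39 0 0 0 0 -1;2 39 0 0 0 0 -1;2 39 0 0 0 0 -1"}}

```text
time: 2.65
eef_pos: [0.5237, -0.0255, 0.2646]
tcp_rot: [0.985, 0.172, 0.003, 0.002]
contact_force: [0.9, -0.5, -0.8]
opening: 0.001
```

>>> {"method": "jog_arm", "body": {"targets": "2 36 0 0 0 0 -1;2 36 0 0 0 0 -1;2 36 0 0 0 0 -1;2 36 0 0 0 0 -1;2 30 0 0 0 0 -1;0 0 0 0 0 0 -1;0 0 0 0 0 0 -1"}}

```text
time: 3.23
eef_pos: [0.5314, 0.1653, 0.2669]
tcp_rot: [0.984, 0.177, 0.006, 0.002]
contact_force: [-0.6, 0.1, 0.7]
opening: -0.001
```

```bash
python3 - <<'E'
from h import *
import plant
print(get_state()["eef_pos"],get_state()["tcp_rot"],getattr(plant,"grasp_offset",None))
for n in("wrist","top","scene"):
    p=read_camera(n);cv2.imwrite(f"pics/{n}1.png",p["pixels"])
E
```

```text
[0.53138892 0.16534191 0.26687334] [0.98414918 0.177244   0.00569449 0.00159233] 0.0187
```

View pics/wrist1.png

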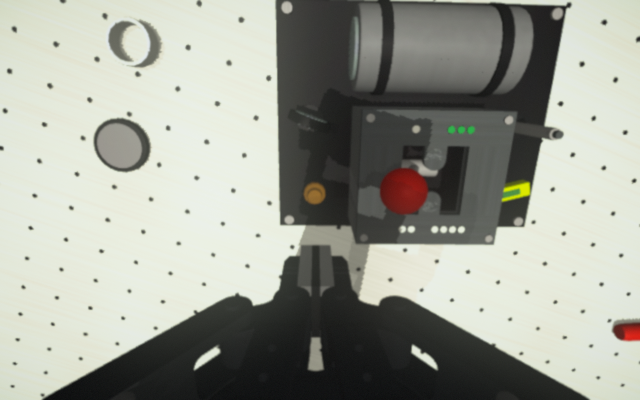

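View pics/scene1.png

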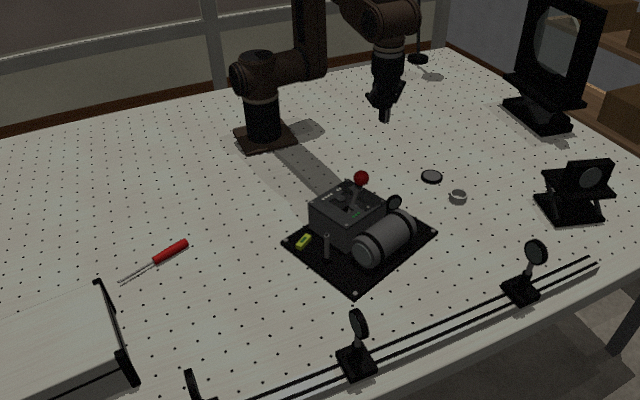

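>>> {"method": "jog_arm", "body": {"targets": "0 0 -35 0 0 0 -1;0 0 -35 0 0 0 -1;0 0 -30 0 0 0 -1;0 0 -20 0 0 0 -1;0 0 -5 0 0 0 -1;0 0 0 0 0 0 -1;0 0 0 0 0 0 -1"}}

```text
time: 3.97
eef_pos: [0.5344, 0.1535, 0.1419]
tcp_rot: [0.986, 0.168, 0.01, 0.003]
contact_force: [0.1, 0.5, 1.0]
opening: 0.002
```

```bash
cat > look.py <<'E'
from h import *
import sys
q=np.load("q.npy");w=q[2];R=np.array([[np.cos(w),-np.sin(w),0],[np.sin(w),np.cos(w),0],[0,0,1]])
s=get_state();print("tcp sel",(R.T@(s["eef_pos"]-[q[0],q[1],0])*1000).round(1),"F sel",(R.T@s["contact_force"]).round(1))
i=sys.argv[1]
def crop(p,h,sc):
    c=proj(sel(q,[0,0,.12]),p)[0].astype(int);im=p["pixels"][max(0,c[1]-h):c[1]+h,max(0,c[0]-h):c[0]+h]
    return cv2.resize(im,(390,390),interpolation=cv2.INTER_CUBIC)
w_=read_camera("wrist");t=read_camera("top");sc=read_camera("scene")
cv2.imwrite(f"pics/l{i}.png",np.hstack([crop(t,55,1),crop(sc,55,1)]));cv2.imwrite(f"pics/w{i}.png",w_["pixels"])
# knob: fit ab from red outlines (bounding circle) in each picture
fs=[]
for n,p,c in(("t",t,None),("s",sc,None),("w",w_,None)):
    im=p["pixels"].astype(int);m=((im[...,2]>50)&(im[...,2]>2*im[...,1])&(im[...,2]>2*im[...,0])).astype(np.uint8)
    if n!="w":
        c=proj(sel(q,[0,0,.15]),p)[0].astype(int);k=np.zeros_like(m);k[c[1]-40:c[1]+40,c[0]-40:c[0]+40]=1;m*=k
    m=cv2.morphologyEx(m,cv2.MORPH_OPEN,np.ones((3,3)))
    cs,_=cv2.findContours(m,cv2.RETR_EXTERNAL,cv2.CHAIN_APPROX_NONE)
    if not cs: print(n,"none");continue
    cc=max(cs,key=cv2.contourArea);(u,v),r=cv2.minEnclosingCircle(cc)
    print(n,round(u,1),round(v,1),"r",round(r,1),"fill",round(cv2.contourArea(cc)/(np.pi*r*r),2));fs.append((p,np.array([u,v]),r))
def fit(F): return least_squares(lambda ab:np.concatenate([(proj(sel(q,knob(*ab)),p)[0]-u)/(5 if p is w_ else 1) for p,u,_ in F]),[0.1,0.])
for j,f in enumerate(fs): k=fit([f]);print(j,k.x.round(3),k.fun.round(1))
k=fit(fs);print("ab all",k.x.round(3),k.fun.round(1),"knob sel",(knob(*k.x)*1000).round(1))
E
python3 look.py 2
```

```text
tcp sel [  4.8 109.5 141.9] F sel [0.3 0.4 1. ]
t 277.7 201.1 r 6.1 fill 0.76
s 360.5 176.9 r 6.8 fill 0.78
w 443.1 255.0 r 42.6 fill 0.92
0 [ 0.054 -0.365] [0. 0.]
1 [-0.015 -0.394] [0. 0.]
2 [ 0.022 -0.364] [-0. -0.]
ab all [ 0.026 -0.362] [ 0.5  1.   0.4  0.9  0.1 -0.1] knob sel [  3.2  46.  155.6]
```

View pics/l2.png

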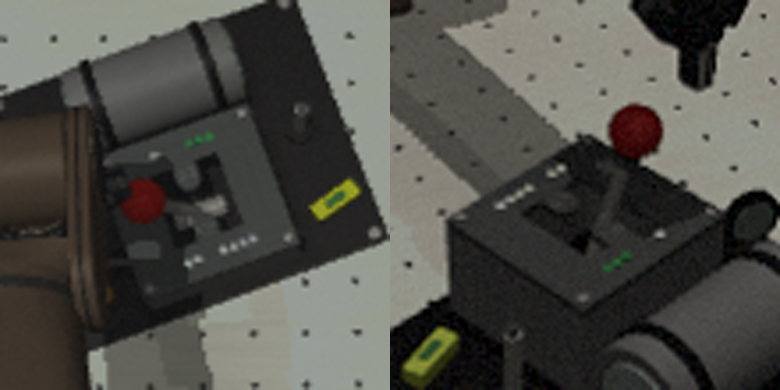

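View pics/w2.png

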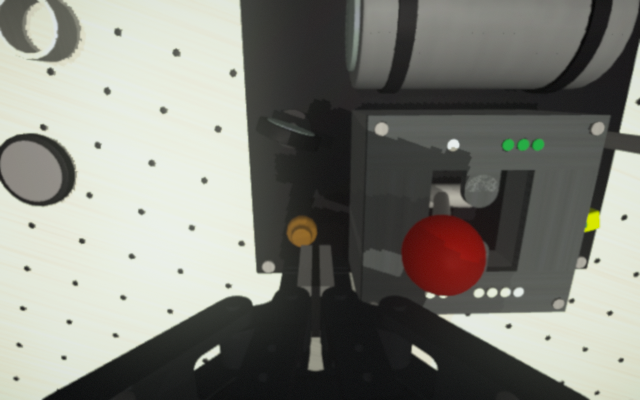

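>>> {"method": "jog_arm", "body": {"targets": "3.3 -9.4 0 0 0 0 -1;3.3 -9.4 0 0 0 0 -1;2.7 -7.5 0 0 0 0 -1;2 -5.7 0 0 0 0 -1;2 -5.7 0 0 0 0 -1;2 -5.7 0 0 0 0 -1;2 -5.7 0 0 0 0 -1;0 0 0 0 0 0 -1"}}

```text
time: 4.78
eef_pos: [0.559, 0.1026, 0.1531]
tcp_rot: [0.986, 0.168, 0.019, 0.0]
contact_force: [-1.3, 1.1, 0.9]
opening: -0.002
```

```bash
python3 look.py 3
```

```text
tcp sel [ 10.9  53.3 153.1] F sel [-0.8  1.5  0.9]
t none
s 358.5 177.0 r 6.8 fill 0.81
w 343.7 258.6 r 38.7 fill 0.58
0 [-0.021 -0.339] [0. 0.]
1 [ 0.024 -0.307] [ 0. -0.]
ab all [ 0.011 -0.308] [ 0.2  0.9 -0.1  0.5] knob sel [  1.4  39.5 157.9]
```

View pics/w3.png

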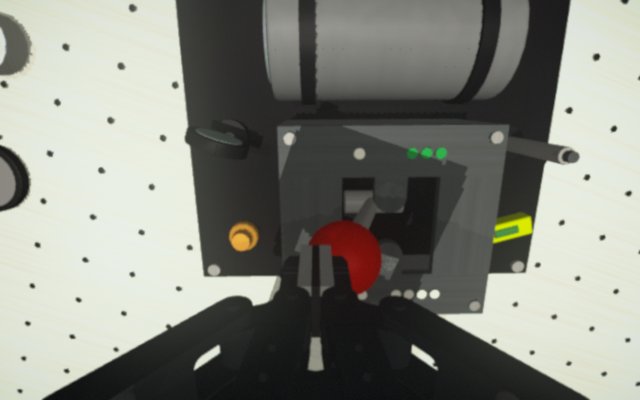

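```bash
python3 - <<'E'
from h import *
from scipy.spatial.transform import Rotation as Ro
q=np.load("q.npy");s=get_state();T=Ro.from_quat(s["tcp_rot"]).as_matrix();e=s["eef_pos"]
print(T.round(3),s["contact_force"])
p=read_camera("wrist")
print("tcp",proj(e,p),"edges",proj(e+T@[.011,0,0],p),proj(e+T@[-.011,0,0],p))
for b in(-.36,-.3,-.25,-.2): print(b,proj(sel(q,knob(.02,b)),p), proj(sel(q,knob(.02,b)+[0,.02,0]),p),proj(sel(q,knob(.02,b)-[0,.02,0]),p))
print(p["world_from_camera"].round(3))
print(proj(sel(q,[[.075,.07,.1],[.075,-.07,.1],[-.075,-.07,.1],[.033,-.033,.1]]),p))
im=p["pixels"];cv2.imwrite("pics/w3c.png",cv2.resize(im[190:330,230:430],None,fx=4,fy=4,interpolation=cv2.INTER_CUBIC))
p=read_camera("scene");im=p["pixels"];print(proj(e,p))
cv2.imwrite("pics/s3c.png",cv2.resize(im[110:240,280:420],None,fx=4,fy=4,interpolation=cv2.INTER_CUBIC))
E
```

```text
[[ 0.943  0.332  0.038]
 [ 0.332 -0.943  0.004]
 [ 0.037  0.008 -0.999]] [-0.48416102  1.23602011  4.3237145 ]
tcp [[316.89449301 241.2307622 ]] edges [[316.91414886 222.11863557]] [[316.8753062  259.64272221]]
-0.36 [[331.48744044 258.15979232]] [[294.06049457 258.44080036]] [[368.82802685 257.84220129]]
-0.3 [[345.7235499  260.05246526]] [[307.81225604 260.35316225]] [[383.51953452 259.7131947 ]]
-0.25 [[357.99300802 261.38194846]] [[319.74765128 261.69971784]] [[396.09752332 261.02418667]]
-0.2 [[370.53956698 262.4680421 ]] [[332.0286558 262.8031686]] [[408.88321317 262.09176036]]
[[ 0.331  0.91   0.248  0.625]
 [-0.943  0.317  0.096  0.128]
 [ 0.008 -0.265  0.964  0.322]
 [ 0.     0.     0.     1.   ]]
[[289.6109978  115.40498983]
 [507.41124255 115.0523995 ]
 [478.57740297 317.70119861]
 [444.54101662 179.11458091]]
[[365.1009157  178.81029413]]
```

View pics/w3c.png

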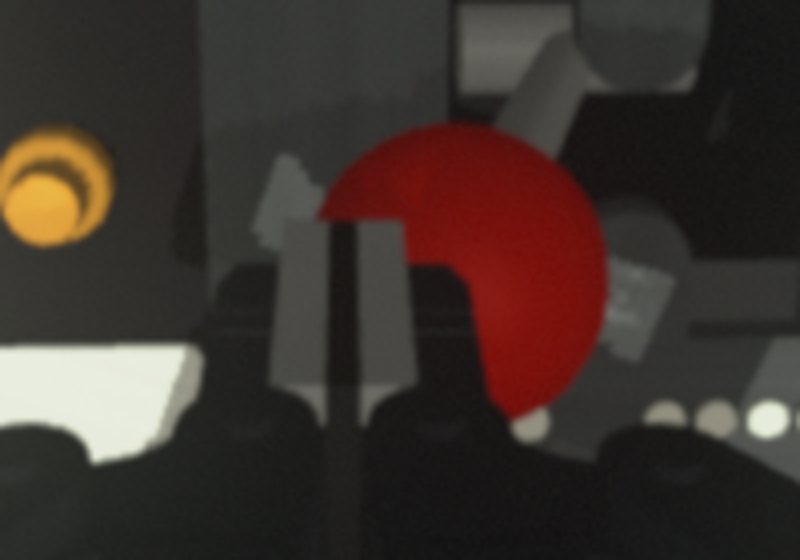

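View pics/s3c.png

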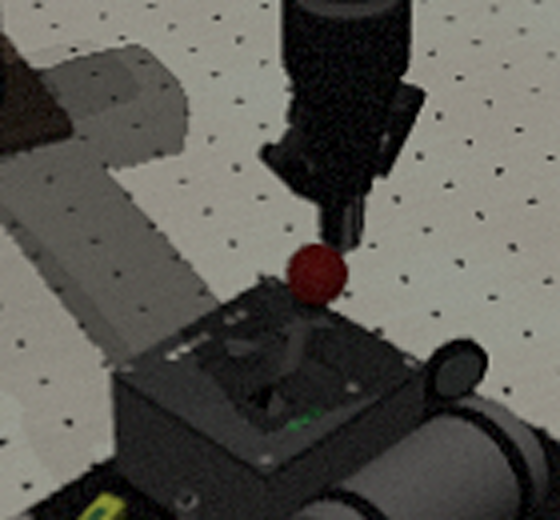

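```bash
python3 - <<'E'
from h import *
from scipy.spatial.transform import Rotation as Ro
q=np.load("q.npy");s=get_state();T=Ro.from_quat(s["tcp_rot"]).as_matrix();e=s["eef_pos"]
print(e,s["contact_force"],s["opening"])
p=read_camera("wrist")
for h in(0,.01,.02,.03): print(h,proj(np.array([e+T@[dx,dy,-h] for dx in(.011,-.011) for dy in (-.008,.008)]),p).round(0).tolist())
p=read_camera("scene")
for h in(0,.01,.02,.03): print(h,proj(np.array([e+T@[dx,dy,-h] for dx in(.011,-.011) for dy in (-.008,.008)]),p).round(1).tolist())
c=proj(sel(q,[0,0,.12]),p)[0].astype(int)
print("l2 tip px",307/390*110+c[0]-55,88/390*110+c[1]-55)
P=sel(q,[[.0048,.1095,.1419]]);print("pred",proj(P,p),proj(P+[0,0,.01],p))
print([ (r["uv"],r["p"]) for r in mark_of("knob",p)],[ (r["uv"],r["p"]) for r in mark_of("gate",p)])
E
```

```text
[0.55894922 0.10286534 0.15257147] [0.38119045 1.15620301 5.17184828] 0.0004088883123040617
0 [[302.0, 222.0], [332.0, 222.0], [302.0, 260.0], [332.0, 260.0]]
0.01 [[301.0, 230.0], [333.0, 230.0], [302.0, 269.0], [332.0, 269.0]]
0.02 [[300.0, 238.0], [334.0, 238.0], [301.0, 279.0], [333.0, 279.0]]
0.03 [[299.0, 247.0], [335.0, 247.0], [300.0, 290.0], [334.0, 290.0]]
0 [[370.4, 179.2], [366.2, 181.8], [364.1, 175.9], [359.8, 178.4]]
0.01 [[370.5, 176.0], [366.3, 178.5], [364.2, 172.6], [359.9, 175.1]]
0.02 [[370.6, 172.7], [366.4, 175.2], [364.2, 169.4], [359.9, 171.9]]
0.03 [[370.8, 169.4], [366.4, 171.9], [364.3, 166.1], [360.0, 168.6]]
l2 tip px 378.5897435897436 165.82051282051282
pred [[377.49599156 172.3598351 ]] [[377.71357718 169.25935588]]
[([358.4, 180.6], 0.89), ([455.2, 198.4], 0.64)] [([346.1, 201.6], 0.83)]
```

>>> {"method": "jog_arm", "body": {"targets": "0 0 15 0 0 0 -1;0 0 15 0 0 0 -1;-8 15 0 0 -1 0 -1;-8 15 0 0 -1 0 -1;-7 12 0 0 0 0 -1;0 0 0 0 0 0 -1"}}

```text
time: 5.73
eef_pos: [0.532, 0.1438, 0.1767]
tcp_rot: [0.985, 0.169, 0.032, 0.006]
contact_force: [-0.3, 0.0, 0.0]
opening: -0.002
```

```bash
python3 look.py 4; python3 -c "
from h import *
print(get_state()['tcp_rot'],get_state()['eef_pos'])"
```

```text
tcp sel [ -0.7 101.3 176.7] F sel [-0.3  0.1  0. ]
t 279.6 200.0 r 6.2 fill 0.72
s 358.5 177.0 r 6.8 fill 0.78
w 421.9 221.7 r 35.7 fill 0.91
0 [ 0.059 -0.31 ] [0. 0.]
1 [-0.021 -0.339] [0. 0.]
2 [ 0.028 -0.301] [ 0. -0.]
ab all [ 0.028 -0.302] [ 0.7  1.   0.5  1.3 -0.   0. ] knob sel [  3.5  38.7 158.1]
[0.98528934 0.16773472 0.03207143 0.0064337 ] [0.5335788  0.14216686 0.17714434]
```

View pics/w4.png

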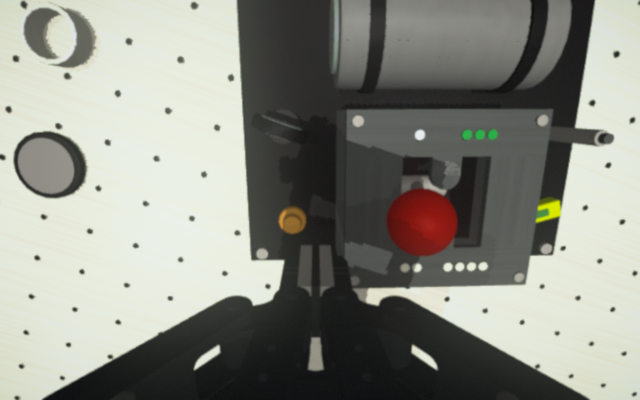

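View pics/l4.png

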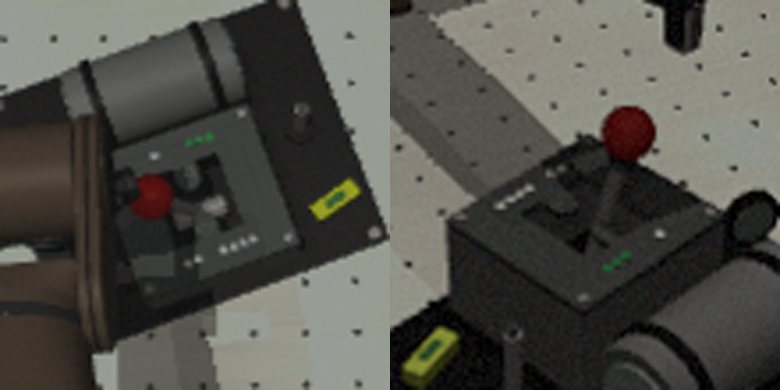

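>>> {"method": "jog_arm", "body": {"targets": "2 2 -20 0 2 0 -1;2 0 -20 0 1.7 0 -1;0 0 -12 0 0 0 -1;0 0 -5 0 0 0 -1;0 0 0 0 0 0 -1"}}

```text
time: 6.3
eef_pos: [0.5402, 0.1406, 0.1181]
tcp_rot: [0.986, 0.166, 0.001, 0.002]
contact_force: [-0.2, 0.0, 0.3]
opening: -0.001
```

```bash
python3 look.py 5; python3 -c "
from h import *
s=get_state();print(s['tcp_rot'],s['eef_pos']);p=read_camera('scene');print(proj(s['eef_pos'],p))
cv2.imwrite('pics/s5.png',cv2.resize(p['pixels'][110:240,300:440],None,fx=4,fy=4,interpolation=cv2.INTER_CUBIC))"
```

```text
tcp sel [  6.   95.5 118.1] F sel [-0.2  0.1  0.3]
t 279.8 200.2 r 6.1 fill 0.56
s 358.5 177.0 r 6.8 fill 0.82
w 451.9 285.8 r 51.4 fill 0.8
0 [ 0.053 -0.307] [0. 0.]
1 [-0.021 -0.339] [0. 0.]
2 [ 0.024 -0.297] [ 0. -0.]
ab all [ 0.025 -0.299] [ 0.7  0.9  0.3  1.2 -0.1 -0.1] knob sel [  3.1  38.3 158.2]
[0.98601005 0.16665629 0.00235402 0.0020787 ] [0.54118899 0.1410997  0.12037445]
[[374.22271314 181.44274575]]
```

View pics/s5.png

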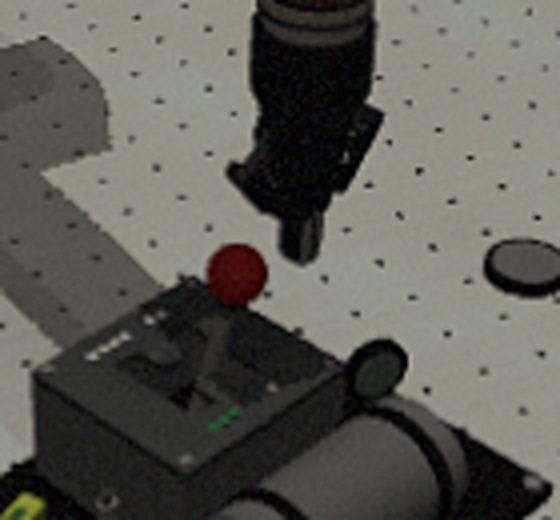

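>>> {"method": "jog_arm", "body": {"targets": "2.7 -8 0 0 0 0 -1;2.7 -8 0 0 0 0 -1;2 -5.7 0 0 0 0 -1;2 -5.7 0 0 0 0 -1;2 -5.7 0 0 0 0 -1;2 -5.7 0 0 0 0 -1;0 0 0 0 0 0 -1"}}

```text
time: 7.08
eef_pos: [0.5585, 0.1014, 0.1276]
tcp_rot: [0.986, 0.166, 0.008, -0.0]
contact_force: [-2.0, 1.5, -0.3]
opening: 0.0
```

```bash
python3 look.py 6
```

```text
tcp sel [ 10.1  52.5 127.6] F sel [-1.4  2.  -0.3]
t 290.0 198.5 r 2.7 fill 0.44
s 353.3 179.1 r 7.0 fill 0.83
w 391.0 285.0 r 47.0 fill 0.63
0 [-0.004 -0.06 ] [ 0. -0.]
1 [-0.004 -0.167] [0. 0.]
2 [ 0.032 -0.153] [-0. -0.]
ab all [ 0.018 -0.129] [-3.   0.2 -0.5  1.   1.4  0.8] knob sel [  2.3  16.7 162.9]
```

View pics/w6.png

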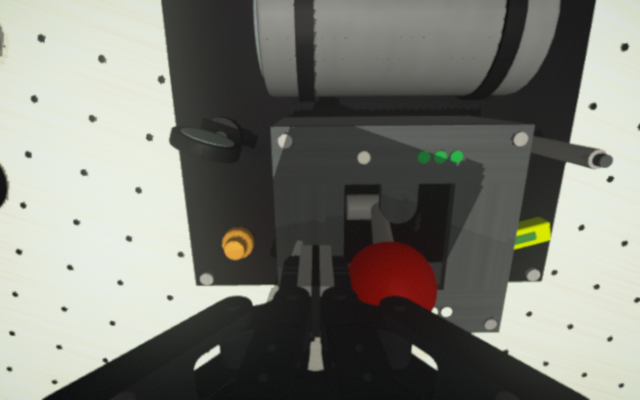

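View pics/l6.png

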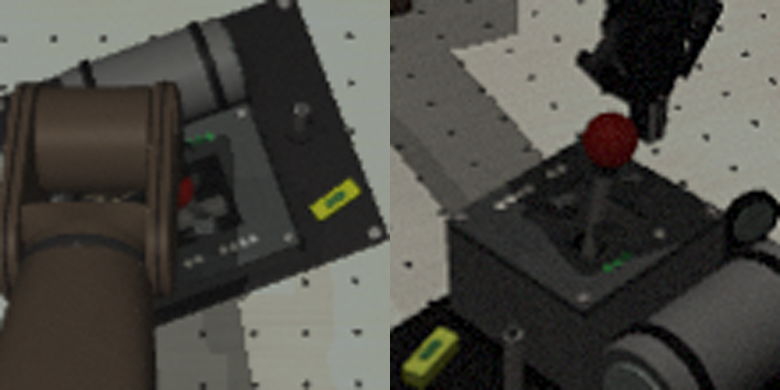

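>>> {"method": "jog_arm", "body": {"targets": "-2 3 -2 0 0 0 -1;-4 -1 -4 0 0.5 0 -1;0 0 0 0 0 0 -1"}}

```text
time: 7.48
eef_pos: [0.5512, 0.1029, 0.1192]
tcp_rot: [0.986, 0.167, 0.002, 0.001]
contact_force: [0.4, -0.6, -0.3]
opening: 0.004
```

```bash
python3 look.py 7
```

```text
tcp sel [  3.7  56.3 119.2] F sel [ 0.2 -0.7 -0.3]
t 289.5 200.0 r 2.5 fill 0.56
s 353.5 179.5 r 7.1 fill 0.78
w 405.0 285.8 r 51.5 fill 0.67
0 [-0.034 -0.084] [-0. -0.]
1 [ 0.01  -0.158] [0. 0.]
2 [ 0.023 -0.153] [-0.  0.]
ab all [ 0.007 -0.138] [-2.7 -0.8 -0.8  0.2  0.9  0.9] knob sel [  0.9  17.9 162.8]
```

>>> {"method": "jog_arm", "body": {"targets": "1.5 -5.8 -1 0 0 0 -1;1.5 -5.8 -1 0 0 0 -1;1.5 -5.8 -1 0 0 0 -1;1.5 -5.8 -1 0 0.3 0 -1;1.5 -5.8 -1 0 0.3 0 -1;0 0 0 0 0 0 -1"}}

```text
time: 8.13
eef_pos: [0.5615, 0.0737, 0.1172]
tcp_rot: [0.986, 0.167, -0.001, -0.002]
contact_force: [-0.4, 3.0, 1.6]
opening: -0.003
```

```bash
python3 look.py 8
```

```text
tcp sel [  3.6  25.4 117.2] F sel [0.6 3.  1.6]
t none
s 346.0 184.0 r 7.2 fill 0.78
w 399.0 288.4 r 52.0 fill 0.61
0 [0.019 0.06 ] [0. 0.]
1 [0.031 0.061] [-0. -0.]
ab all [0.027 0.062] [0.2 0.2 0.  0.2] knob sel [  3.5  -8.1 163.7]
```

View pics/w8.png

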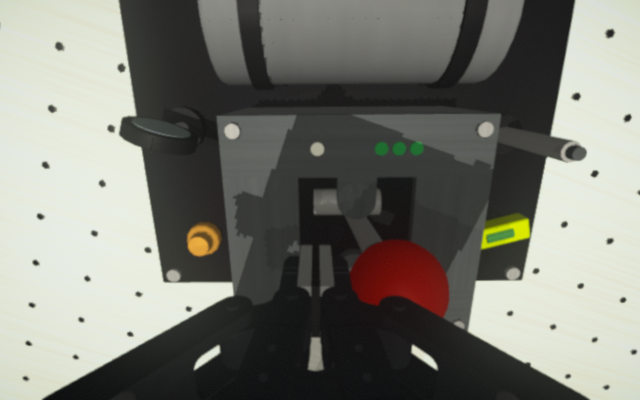

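>>> {"method": "jog_arm", "body": {"targets": "1.8 -5.7 0 0 0 0 -1;1.8 -5.7 0 0 0 0 -1;1.8 -5.7 0 0 0 0 -1;1.5 -4.5 0 0 0 0 -1;0 0 0 0 0 0 -1"}}

```text
time: 8.7
eef_pos: [0.5685, 0.0517, 0.1163]
tcp_rot: [0.986, 0.168, -0.0, -0.003]
contact_force: [1.2, 2.3, 1.8]
opening: 0.0
```

```bash
python3 look.py 9
```

```text
tcp sel [  2.8   2.3 116.3] F sel [2.  1.8 1.8]
t none
s 339.6 188.9 r 7.1 fill 0.84
w 396.6 282.8 r 50.7 fill 0.66
0 [0.019 0.235] [-0.  0.]
1 [0.034 0.238] [-0.  0.]
ab all [0.028 0.238] [0.2 0.3 0.  0.3] knob sel [  3.6 -30.7 160.3]
```

Another 9 mm across.

>>> {"method": "jog_arm", "body": {"targets": "1.6 -4.6 0 0 0 0 -1;1.6 -4.6 0 0 0 0 -1;0 0 0 0 0 0 -1"}}

```text
time: 9.1
eef_pos: [0.5706, 0.0431, 0.1154]
tcp_rot: [0.986, 0.169, -0.001, -0.004]
contact_force: [1.6, 2.3, 0.3]
opening: -0.0
```

```bash
python3 look.py 10
```

```text
tcp sel [  1.9  -6.5 115.4] F sel [2.3 1.6 0.3]
t none
s 336.5 191.5 r 7.4 fill 0.75
w 395.4 280.2 r 50.1 fill 0.7
0 [0.015 0.316] [-0.  0.]
1 [0.032 0.307] [-0. -0.]
ab all [0.024 0.313] [0.4 0.1 0.3 0.4] knob sel [  3.  -40.  157.7]
```

View pics/l10.png

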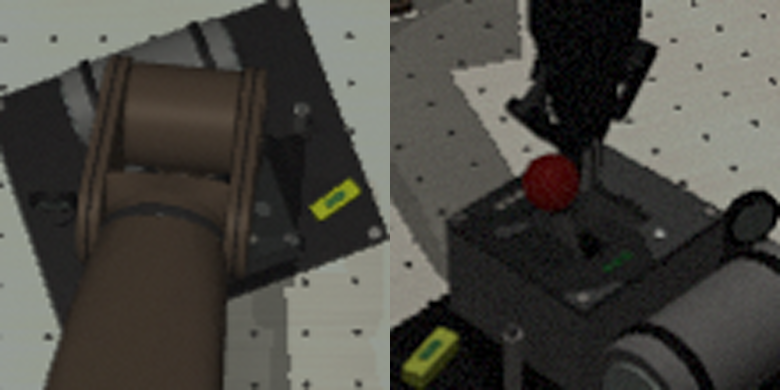

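>>> {"method": "jog_arm", "body": {"targets": "-2 6 0 0 0 0 -1;-4 12 0 0 0 0 -1;-16 -5 0 0 0 0 -1;-16 -6 0 0 0 0 -1;-16 -6 0 0 0 0 -1;0 0 0 0 0 0 -1;0 0 0 0 0 0 -1"}}

```text
time: 9.83
eef_pos: [0.5136, 0.0468, 0.1162]
tcp_rot: [0.985, 0.17, -0.001, -0.001]
contact_force: [0.1, 0.1, 0.3]
opening: -0.001
```

```bash
python3 look.py 11
```

```text
tcp sel [-50.6  16.  116.2] F sel [0.1 0.1 0.3]
t none
s 337.0 191.0 r 7.6 fill 0.77
w 468.2 153.0 r 59.3 fill 0.89
0 [0.015 0.302] [-0. -0.]
1 [0.038 0.314] [-0. -0.]
ab all [0.032 0.311] [ 0.3  0.7 -0.2  0.4] knob sel [  4.  -39.8 157.7]
```

View pics/w11.png

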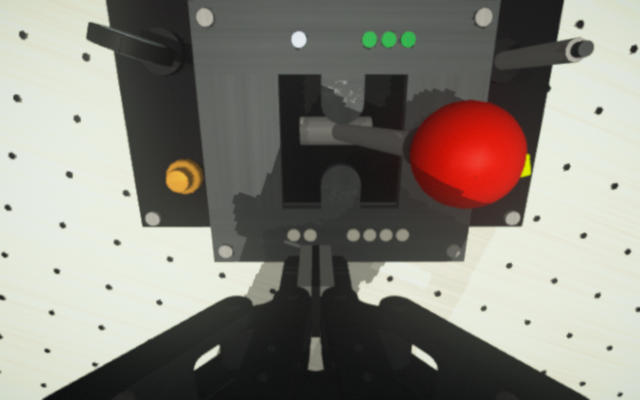

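>>> {"method": "jog_arm", "body": {"targets": "4 -13.5 0 0 0 0 -1;4 -13.5 0 0 0 0 -1;4 -13 0 0 0 0 -1;4 -9 0 0 0 0 -1;0 0 0 0 0 0 -1;0 0 0 0 0 0 -1"}}

```text
time: 10.48
eef_pos: [0.5356, -0.0071, 0.1167]
tcp_rot: [0.985, 0.171, -0.0, 0.0]
contact_force: [-0.1, 0.3, 0.4]
opening: 0.002
```

```bash
python3 look.py 12
```

```text
tcp sel [-47.9 -42.1 116.7] F sel [0.  0.3 0.4]
t none
s 337.2 191.3 r 7.4 fill 0.77
w 308.9 159.9 r 54.2 fill 0.97
0 [0.022 0.305] [0. 0.]
1 [0.036 0.302] [ 0. -0.]
ab all [0.032 0.304] [0.4 0.2 0.1 0.3] knob sel [  3.9 -38.9 158. ]
```

View pics/w12.png

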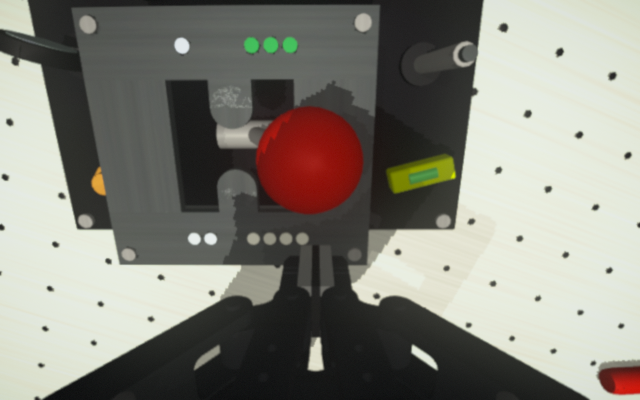

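>>> {"method": "jog_arm", "body": {"targets": "9 4.5 0 0 0 0 -1;5.7 2.5 0 0 0 0 -1;5.7 2 0 0 0 0 -1;5.7 2 0 0 0 0 -1;5.7 2 0 0 0 0 -1;5.7 2 0 0 0 0 -1;0 0 0 0 0 0 -1"}}

```text
time: 11.22
eef_pos: [0.5742, 0.0116, 0.1165]
tcp_rot: [0.985, 0.174, -0.003, 0.001]
contact_force: [-2.2, -2.4, 0.4]
opening: 0.001
```

```bash
python3 look.py 13
```

```text
tcp sel [ -5.2 -37.4 116.5] F sel [-2.8 -1.5  0.4]
t none
s 343.0 195.6 r 7.5 fill 0.85
w 321.2 213.3 r 50.6 fill 0.97
0 [0.186 0.305] [-0. -0.]
1 [0.206 0.302] [ 0. -0.]
ab all [0.198 0.304] [0.5 0.4 0.1 0.5] knob sel [ 24.4 -38.9 155.6]
```

View pics/w13.png

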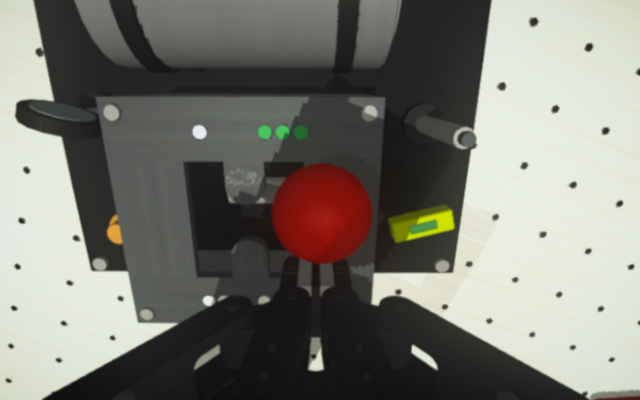

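>>> {"method": "jog_arm", "body": {"targets": "4.8 1.3 0 0 0 0 -1;4.8 1.3 0 0 0 0 -1;4.8 1.3 0 0 0 0 -1;0 0 0 0 0 0 -1"}}

```text
time: 11.7
eef_pos: [0.5866, 0.0161, 0.1148]
tcp_rot: [0.985, 0.174, -0.006, -0.001]
contact_force: [-2.2, -0.4, 1.4]
opening: 0.003
```

```bash
python3 look.py 14
```

```text
tcp sel [  7.9 -37.4 114.8] F sel [-2.2  0.4  1.4]
t none
s 346.8 199.8 r 7.8 fill 0.79
w 320.9 212.0 r 50.0 fill 0.96
0 [0.308 0.317] [-0.  0.]
1 [0.316 0.302] [-0.  0.]
ab all [0.312 0.308] [ 0.5 -0.1  0.4  0.2] knob sel [ 38.1 -39.5 151.9]
```

>>> {"method": "jog_arm", "body": {"targets": "4 1.3 0 0 0 0 -1;4 1.3 0 0 0 0 -1;0 0 0 0 0 0 -1"}}

```text
time: 12.1
eef_pos: [0.5931, 0.0187, 0.1136]
tcp_rot: [0.985, 0.173, -0.008, -0.001]
contact_force: [-1.1, 0.2, 1.8]
opening: -0.0
```

```bash
python3 look.py 15
```

```text
tcp sel [ 14.9 -37.1 113.6] F sel [-1.   0.6  1.8]
t none
s 349.0 201.5 r 7.5 fill 0.84
w 321.5 210.8 r 49.4 fill 0.97
0 [0.362 0.309] [-0.  0.]
1 [0.378 0.303] [ 0. -0.]
ab all [0.371 0.306] [0.5 0.2 0.2 0.4] knob sel [ 45.  -39.1 149.5]
```

>>> {"method": "jog_arm", "body": {"targets": "2.6 0.9 0 0 0 0 -1;2 0.7 0 0 0 0 -1;0 0 0 0 0 0 -1"}}

```text
time: 12.5
eef_pos: [0.5962, 0.02, 0.1131]
tcp_rot: [0.985, 0.173, -0.01, -0.001]
contact_force: [-3.7, -2.0, 0.8]
opening: 0.001
```

```bash
python3 look.py 16
```

```text
tcp sel [ 18.2 -36.9 113.1] F sel [-4.2 -0.6  0.8]
t none
s 350.1 203.0 r 7.7 fill 0.83
w 322.0 210.5 r 49.1 fill 0.97
0 [0.4   0.313] [0. 0.]
1 [0.407 0.303] [ 0. -0.]
ab all [0.404 0.307] [ 0.4 -0.   0.3  0.2] knob sel [ 48.7 -39.3 147.9]
```

>>> {"method": "jog_arm", "body": {"targets": "2 0.7 0 0 0 0 -1;1.5 0.5 0 0 0 0 -1;0 0 0 0 0 0 -1"}}

```text
time: 12.9
eef_pos: [0.5961, 0.0199, 0.1131]
tcp_rot: [0.985, 0.174, -0.015, -0.001]
contact_force: [-3.3, -1.6, 0.4]
opening: -0.003
```

```bash
python3 look.py 17
```

```text
tcp sel [ 18.2 -36.9 113.1] F sel [-3.6 -0.4  0.4]
t none
s 350.0 203.0 r 7.8 fill 0.8
w 321.8 210.7 r 49.2 fill 0.97
0 [0.398 0.315] [0. 0.]
1 [0.409 0.302] [ 0. -0.]
ab all [0.405 0.308] [0.5 0.  0.3 0.3] knob sel [ 48.8 -39.4 147.9]
```

View pics/w17.png

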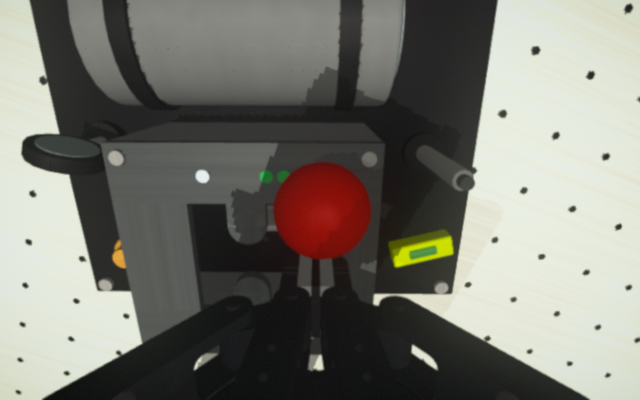

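>>> {"method": "jog_arm", "body": {"targets": "4 1.4 0 0 0 0 -1;0 0 0 0 0 0 -1"}}

```text
time: 13.22
eef_pos: [0.596, 0.0198, 0.1132]
tcp_rot: [0.984, 0.174, -0.021, 0.0]
contact_force: [-3.5, -1.3, 0.9]
opening: 0.002
```

```bash
python3 look.py 18
```

```text
tcp sel [ 18.  -37.  113.2] F sel [-3.7 -0.   0.9]
t none
s 350.0 202.8 r 7.7 fill 0.79
w 321.6 210.9 r 49.3 fill 0.97
0 [0.395 0.313] [0. 0.]
1 [0.412 0.302] [ 0. -0.]
ab all [0.405 0.307] [0.6 0.2 0.3 0.4] knob sel [ 48.8 -39.3 147.9]
```

>>> {"method": "jog_arm", "body": {"targets": "-10 -3.5 0 0 0 0 -1;-15 -5 0 0 0 0 -1;-18 -6 0 0 0 0 -1;-18 -6 5 0 0 0 -1;-10 -4 30 0 0 0 -1;0 0 35 0 0 0 -1;0 0 35 0 0 0 -1;0 0 0 0 0 0 -1;0 0 0 0 0 0 -1"}}

```text
time: 14.12
eef_pos: [0.5347, -0.0031, 0.2299]
tcp_rot: [0.985, 0.173, 0.0, 0.001]
contact_force: [0.5, -0.2, -0.3]
opening: -0.0
```

```bash
python3 look.py 19; python3 - <<'E'
from h import *
a=cv2.imread("pics/scene0.png");b=read_camera("scene")["pixels"];cv2.imwrite("pics/cmp.png",np.vstack([a[110:300,110:500],b[110:300,110:500]]))
E
```

```text
tcp sel [-47.4 -38.  229.9] F sel [ 0.4 -0.3 -0.3]
t none
s 350.4 202.5 r 7.8 fill 0.83
w 318.0 58.6 r 31.4 fill 0.9
0 [0.394 0.303] [0. 0.]
1 [0.42  0.302] [-0.  0.]
ab all [0.403 0.302] [0.3 0.3 0.  0.6] knob sel [ 48.6 -38.7 148.2]
```

View pics/w19.png

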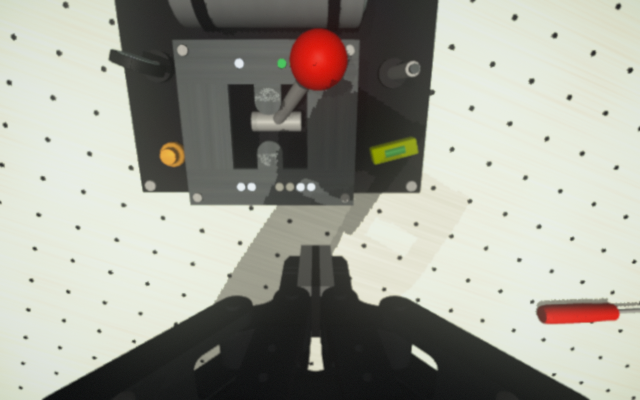

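View pics/cmp.png

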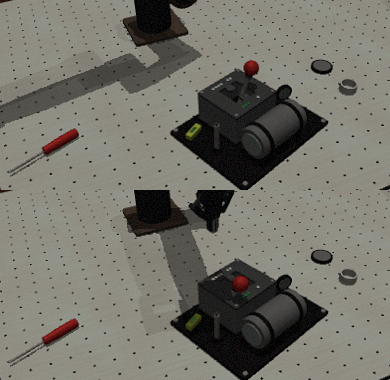

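```bash
python3 -c "
from plant import *
print(sign_off())"
```

```text
the job is handed in; nothing more can be done
None
```

The lever is home in slot three and I handed the job in at about 14 s. No verdict was reported.

- **Path:** The lever started in the left lane, already level with the cross channel (lever_fore about 0.03). I pushed it straight across with the shut fingertips to lever_side about 0.31. Then I went round behind the knob and pushed it forward in small steps until it stopped moving. The fingers then backed off and rose clear.
- **Mishap on the way:** On the first push the fingertips rode up over the top of the knob. In the pictures the tips sit about 20 mm above the reported TCP. I backed off, lowered the tool about 20 mm and pushed again. The lever only moved from about -0.36 to -0.30 meanwhile.
- **Last checks:** With the arm clear, the camera fit gives lever_fore about 0.40 and lever_side about 0.30. The single views ranged from 0.39 to 0.42 for lever_fore. The stop is at 0.42, and three further small pushes did not move the lever, so I take it to be at the stop.
- **Forces and loose parts:** The forces I read at the end of each move stayed at or below about 5 N, but I did not see peaks during a move. Comparing the before and after pictures by eye, all the loose parts stand where they were; I did not measure their positions.

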